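# Unhood the rack and hold the orange-capped tube slanted over the light panel

### The arm

A 6-joint arm with a two-finger parallel gripper is mounted at the origin on the work surface. World frame = base frame: x ahead of the robot, y to its left, z up, the work surface at z = 0. Lengths are in mm, angles in rad, forces in N, time in s.
With the tool pointing down it reaches from about 375 to 825 mm from the base axis. Payload 5.5 kg.
Tool frame: the origin (TCP) lies midway between the tips of the shut fingers; the grasp point (between the pads) lies 19 mm behind it; x points along the fingers, y is the direction in which the jaws open and shut, and the axes are right-handed (so a half turn about x gives the same grasp; the last joint's range is limited). The gripper opens to 85 mm and grips with 20 to 120 N. Pads are 22 mm wide; open, the fingers measure 114 mm over their backs; the gripper's body (76 mm by 85 mm) begins 54 mm behind the grasp point. The pads swing forward as they close: fully open they stand 13 mm farther back than shut.
Start: joints at [1.241, 0.314, -0.047, 1.21, 0, 1.571], TCP at [194.309, 567.661, 231.299] pointing down, gripper open.
Joint ranges: [-2.67, 2.67], [-0.69, 1.73], [-1.03, 1.25], [-2.08, 2.16], [-1.42, 1.45], [-3.14, 3.14]. Speed limits (rad/s): [2.39, 2.39, 3.01, 3.14, 3.14, 3.14].

### API

Orientations are given as a 3x3 rotation matrix whose columns are the frame's x, y, z axes.
In Python, from bench import telemetry, optics, workorder, spotter gives the robot as it stands. The module is installed in compiled form; this text tells all that it offers.
- The arm moves only by the shell command python3 -m pendant 'ROWS' [OPENING]. ROWS is JSON, a list that holds one entry, the list of rows, each a list of 6 numbers: the shift along the tool's x, y, z in cm, then the turn, a rotation vector about the tool's x, y, z in rad. In form: [[[x, y, z, rx, ry, rz], ...]]. A call has 1 to 8 rows; each row is the pose to reach, as a shift and turn from the pose commanded when the call began, along the tool's axes at that moment; what a row does not reach only later rows make up. A row lasts 1/10 s, in which the tool goes at most 50 mm and 8.59 degrees, less where a joint would pass 70% of its speed; a pose out of reach is approached as far as the arm can. A call with a gripper value outside its range is refused whole. OPENING is the opening, from -1 (shut) to 1 (fully open), set as the call begins (- or left out, the last holds). The fingers move at their own pace and stop on an object; the grip force is fixed at half the most. Time passes only in rows, so rows that repeat a pose let the fingers close. It gives the time, the measured TCP pose, the force and the opening at its end, in the units of the state.
- telemetry.observe(): the state, without advancing time (a new reading comes with each control period).
- optics.grab_frame(name): name is "scene" or "top" or "wrist"; returns a dict with "image" (420x560x3 uint8, red, green, blue), "intrinsics" (3x3 intrinsics, pixels), "position" and "orientation" of the camera in the world; the wrist camera has in their place "tool_from_camera" (4x4, takes a point from camera to tool coordinates, whose origin is the TCP and whose axes are the tool frame's). Camera axes: x right, y down, z forward; pixel columns grow to the right and rows downward; lengths in mm; the calibration is good to about 2 mm. A picture is of the moment at which its call begins: read the wrist's pose just before it. There is no depth.
- workorder.hand_in(): hands the job in, once; it reports no verdict.
Trained networks look in a picture, given as the dict that the camera call returned (one of the last four; its "shot" number tells which), for a name from the list of things; names that differ only in an ending like _2 or _b are one class to them, and where a whole thing is asked for, a point or a joint stands for the part that bears it (a point fixed in the world has none). Each returns a list of dicts, best first, with "p" (0 to 1); they miss things now and then, are a little off and sometimes report something else, mostly with a low value. They report only what shows in the picture. A call takes as long as a camera call. They do not tell look-alikes from the thing itself.
- spotter.boxes_of(picture, label): "bbox" ([left, top, right, bottom] in pixels, round what is visible of it).
- spotter.mark_of(picture, label): "uv" ([column, row] in pixels: a listed point, or the origin of a listed thing).
The state is a dict: "clock": time; "joint_positions": joint angles; "joint_velocities": joint speeds; "effort": joint torques, N m; "eef_pos": TCP position; "ee_rot": TCP orientation; "wrist_force": force on the tool from outside, world axes, zero at the start; "ft_torque": the same for the moment, N m; "gripper_width": finger opening in mm.
Only numpy, scipy, OpenCV 4.12 (cv2) and the standard library are available. Lean on these libraries where they do the work, as an engineer would, in place of code of your own. Each camera call takes 0.05 s, during which the arm holds its last target. There are 200 camera calls.

### The job

Lift the amber light-shield hood off the blue tube rack by its handle and hang it by that handle on both prongs of the hook stand, then let it go. Then draw the orange-capped tube out of the rack and carry it over the light panel, holding it there to be looked at: slanted about halfway between upright and lying, cap end up, its middle over the panel's middle and all of it at least 10 cm above the panel; finish while still holding it like that. Leave the white-capped tubes in the rack, and do not move the rest of the things on the bench.

Things in the scene. Friction and masses are not known exactly. Their poses are not given: they have to be found in the camera images.
- rack: Blue tube rack, fixed to the bench, 70 (own x) x 165 (own y) x 68 high, yaw within 0.3 rad. Origin: centre of its underside, z up. Three round wells, 33 mm wide, 60 deep, in a row along its own y, 50 apart (at y -50, 0, +50), each with a capped tube.
- hood: See-through amber plastic hood, open below, 58 (own x) x 158 (own y) x 66 high, about 0.2 kg, loose. Starts standing on the rack's top over the tubes, axes along the rack's; lift it 60 mm to clear the caps. Origin: centre of underside. Steel bail (8 mm round bar) on top: uprights at own y -55 and +55, cross bar along y, axis 122 above the origin, 52 mm free height between bar and hood top.
- hood_grip (a point): Centre of the bail's cross bar, in a black rubber grip block 14 (along hood x) x 40 (along the bar) x 16 high. Pinch it across hood x, from above. Axes as the hood's.
- hook: Steel hook stand, fixed, left or right of the rack, yaw within 0.3 rad. Base 160 x 140 x 14; post at own x +85. Two parallel prongs (8 mm bar, own y -30 and +30, 52 free between) run from the post's top along own -x, fall gently to a valley at x 0 (axis 200 above bench) and rise to tips at x -26 (tops 220 above bench). Nothing above them. Origin: on the bench below the valley.
- hook_rest (a point): Where the centre of the hood's bar lies when hung in the valley of both prongs, hood y along the stand's y: 208 above the bench, midway between the prongs. To get there the bar passes over both tips along the stand's +x, prongs between bar and hood top, then goes down. Axes as the stand's.
- tube_orange: Tube with an ORANGE cap, the one wanted, in any of the three wells. 115 high, body 29 mm wide, cap 34 mm wide and 20 high at the top, about 50 g, flat foot. Origin: centre of its foot; z along the tube to the cap. In its well the foot is 8 above the bench and 55 mm of the tube stand above the rack. It lifts out freely.
- tube_orange_mid (a point): Middle of the orange-capped tube, 57.5 from its foot.
- tube_orange_cap (a point): Centre of the orange cap, 105 from the foot; good place to grip, from above, across the row (along rack x).
- tube_white1: Same tube with a white cap, in another well; it stays. Origin at its foot.
- tube_white2: Same tube with a white cap, in another well; it stays. Origin at its foot.
- panel: Light panel, flat white slab with grey frame, 130 x 160 x 12 high, fixed to the bench, beside the rack on the side away from the hook stand. Origin: centre of its underside.
- panel_top (a point): Centre of the light panel's top face, 12 above the bench.
- tub: Bystander: open purple tub, 122 x 150 x 75 high, beyond the rack. Origin: centre of its underside.
- bottle: Bystander: white bottle with green label and blue cap, 60 wide, 140 high, beyond the rack. Origin: centre of its underside.
- timer: Bystander: small white bench timer, 60 x 70 x 24 high, on the robot side of the work. Origin: centre of its underside.
Things that resemble listed ones, but are neither listed nor needed, are in the scene too. Of the things that look like the hook, take the one that is farthest from the robot's base at the start.

How it is judged (in metres and radians):
On the way, in this order (a step that is already met when the one before it is completed fails the run):
1. the hood hangs by its bar on the hook stand, let go (distance between hood_grip and hook_rest below 0.03 m and angle between hood's own z axis and vertical below 0.25 rad and contact force between hood and hook above 0.3 N and contact force between hood and the fingers below 0.1 N), for 0.3 s.
2. the orange-capped tube is held clear above the rack (z of tube_orange in the frame of rack above 0.07 m and contact force between tube_orange and the fingers above 0.5 N), for 0.2 s.
At the end, for the whole second after the job is handed in: Hood hangs untouched: bar within 30 mm of its rest, within 0.25 rad of upright. Orange tube gripped, touching nothing else, still, 0.5 to 1.1 rad from vertical, foot over 90 mm above bench, middle within 60 mm of panel centre. White tubes in wells; tub, bottle, timer within 40 mm of start (all of step 1 and contact force between tube_orange and the fingers above 0.5 N and height (world z) of tube_orange above 0.09 m and angle between tube_orange's own z axis and vertical between 0.5 and 1.1 rad and horizontal distance between tube_orange_mid and panel_top below 0.06 m and linear speed of tube_orange below 0.03 m/s and contact force between tube_orange and hood below 0.1 N and contact force between tube_orange and hook below 0.1 N and contact force between tube_orange and panel below 0.1 N and contact force between tube_orange and rack below 0.1 N and contact force between tube_orange and tub below 0.1 N and contact force between tube_orange and bottle below 0.1 N and contact force between tube_orange and timer below 0.1 N and z of each of tube_white1, tube_white2 in the frame of rack below 0.025 m and distance of each of tub, bottle, timer from where it was at the start of the episode below 0.04 m); the arm keeps its last pose, push and grip.
It fails at once if a white-capped tube is pulled out of the rack (z of any of tube_white1, tube_white2 in the frame of rack above 0.05 m).
It fails at once if tub, bottle or timer is moved more than 40 mm (distance of any of tub, bottle, timer from where it was at the start of the episode above 0.04 m).
It also fails if it takes over 59 s, if anything falls off the work surface, if the arm or the gripper's body presses on something with over 40 N, if the wrist force passes 120 N, or if a joint passes its speed limit or range.

## Working session

There is one attempt and no reset: what is moved stays moved. The work goes in short steps, Python scripts to look and compute and a shell command to move; the robot and the scene stay as the last step left them, time stands still between calls to the robot, and variables do not carry over. Pictures are saved under pics/ and viewed, on a budget of 10 in all, crops included, one or two more only if the job needs it, and the job is handed in when it is done.

```bash
mkdir -p pics
cat > h.py <<'E'
import numpy as np, cv2, json
from bench import telemetry, optics, workorder, spotter
def ray(f,uv,st=None):
    K=np.array(f["intrinsics"]); d=np.linalg.inv(K)@[uv[0],uv[1],1]
    if "position" in f: return np.array(f["position"],float),np.array(f["orientation"])@d
    T=np.array(f["tool_from_camera"]);R=np.array(st["ee_rot"]);p=np.array(st["eef_pos"])
    return p+R@T[:3,3],R@T[:3,:3]@d
def atz(f,uv,z,st=None):
    o,d=ray(f,uv,st); return o+d*(z-o[2])/d[2]
def tri(rs):
    A=0;b=0
    for o,d in rs:
        d=d/np.linalg.norm(d);P=np.eye(3)-np.outer(d,d);A=A+P;b=b+P@o
    x=np.linalg.solve(A,b); return x,[np.linalg.norm((np.eye(3)-np.outer(d,d)/(d@d))@(x-o)) for o,d in rs]
def save(f,n): cv2.imwrite("pics/"+n,cv2.cvtColor(f["image"],cv2.COLOR_RGB2BGR))
E
cat > a.py <<'E'
from h import *
s=telemetry.observe();print(s["clock"],s["eef_pos"],np.round(s["ee_rot"],3).tolist(),s["gripper_width"])
F={n:optics.grab_frame(n) for n in("scene","top")}
for n in F: save(F[n],n+"0.png"); print(n,np.round(F[n]["position"]),np.round(F[n]["orientation"],2).tolist())
Z=dict(rack=0,hood=68,hood_grip=190,hook=0,hook_rest=208,tube_orange=8,tube_orange_cap=113,tube_white1=8,panel=0,panel_top=12,tub=0,bottle=0,timer=0)
for l,z in Z.items():
    for n in F:
        print(l,n,[(np.round(m["uv"]).tolist(),round(m["p"],2),np.round(atz(F[n],m["uv"],z)[:2]).tolist()) for m in spotter.mark_of(F[n],l)[:4]])
E
python3 a.py
```

```text
0.0 [194.12104066 567.12128407 230.45308609] [[-0.001, 0.324, 0.946], [-0.002, 0.946, -0.324], [-1.0, -0.002, 0.0]] 85.48107224897541
scene [1033.  457. 1082.] [[-0.62, 0.62, -0.48], [0.79, 0.48, -0.39], [-0.02, -0.62, -0.78]]
top [ 248.    8. 1363.] [[0.03, -0.98, 0.17], [-1.0, -0.03, -0.01], [0.01, -0.17, -0.99]]
rack scene [([254.0, 345.0], 0.64, [735.0, 154.0])]
rack top [([289.0, 184.0], 0.56, [553.0, -18.0])]
hood scene [([248.0, 243.0], 0.89, [539.0, -27.0])]
hood top [([290.0, 182.0], 0.93, [543.0, -21.0])]
hood_grip scene [([243.0, 218.0], 0.93, [546.0, -27.0]), ([258.0, 346.0], 0.34, [785.0, 214.0])]
hood_grip top [([294.0, 166.0], 0.85, [556.0, -26.0])]
hook scene [([359.0, 320.0], 0.68, [514.0, 327.0]), ([351.0, 256.0], 0.62, [359.0, 209.0]), ([272.0, 187.0], 0.58, [288.0, -138.0])]
hook top [([334.0, 277.0], 0.79, [293.0, -149.0]), ([170.0, 328.0], 0.7, [144.0, 293.0]), ([169.0, 195.0], 0.56, [510.0, 322.0])]
hook_rest scene [([374.0, 282.0], 0.77, [516.0, 331.0]), ([427.0, 176.0], 0.74, [146.0, 282.0]), ([268.0, 140.0], 0.65, [293.0, -145.0])]
hook_rest top [([341.0, 27
[... 264 characters left out ...]
 -29.0])]
tube_white1 scene []
tube_white1 top []
panel scene [([170.0, 209.0], 0.71, [558.0, -340.0])]
panel top [([398.0, 184.0], 0.89, [564.0, -331.0])]
panel_top scene [([169.0, 210.0], 0.55, [567.0, -330.0])]
panel_top top [([404.0, 183.0], 0.86, [563.0, -344.0]), ([146.0, 173.0], 0.67, [570.0, 386.0])]
tub scene [([178.0, 301.0], 0.64, [767.0, -87.0])]
tub top [([309.0, 112.0], 0.87, [772.0, -72.0]), ([397.0, 186.0], 0.36, [555.0, -327.0])]
bottle scene [([255.0, 344.0], 0.74, [732.0, 153.0])]
bottle top [([234.0, 123.0], 0.76, [730.0, 148.0])]
timer scene [([348.0, 255.0], 0.55, [360.0, 198.0]), ([357.0, 319.0], 0.55, [515.0, 322.0])]
timer top [([207.0, 242.0], 0.66, [381.0, 205.0])]
```

```bash
python3 -c "
import cv2
a=cv2.imread('pics/scene0.png');b=cv2.imread('pics/top0.png')
cv2.imwrite('pics/s1.png',cv2.resize(a[120:420,60:460],(800,600),interpolation=3))
cv2.imwrite('pics/t1.png',cv2.resize(b[80:380,100:500],(800,600),interpolation=3))"
```

```text
(no output)
```

View pics/s1.png

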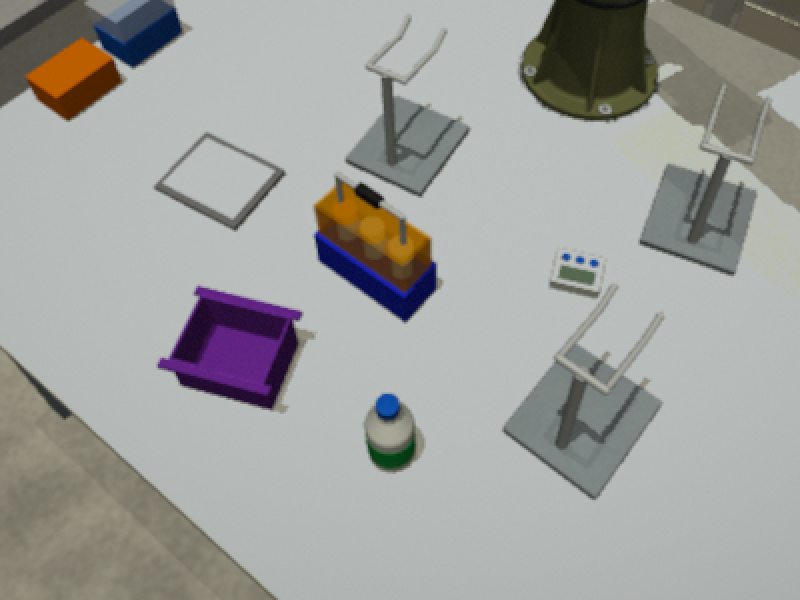

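View pics/t1.png

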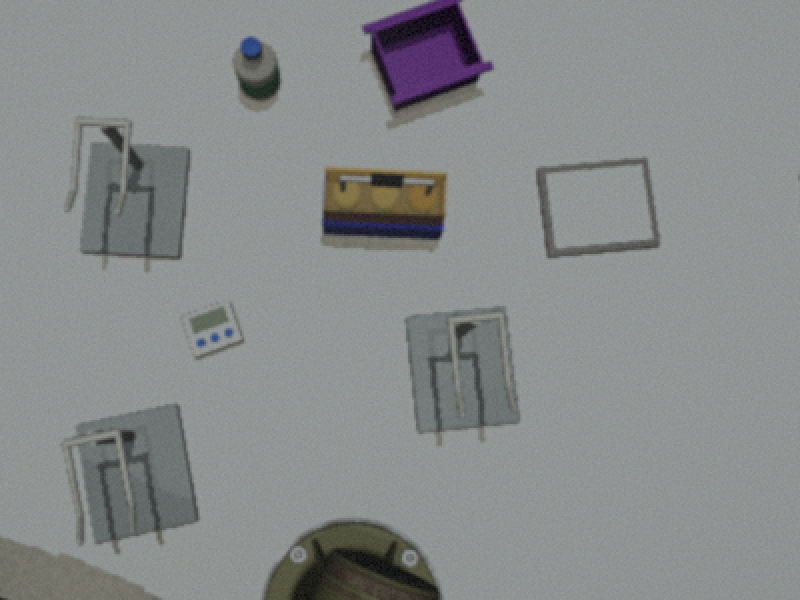

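The hook to use is the top-left one in the overhead view, at about (512, 325) with its tips toward the robot. The orange cap shows in the -y well, at crop pixel (423,190), and the panel is at -y. Next I measure the yaws and triangulate.

```bash
cat > b.py <<'E'
from h import *
T=optics.grab_frame("top");S=optics.grab_frame("scene")
c=lambda u,v:(100+u/2,80+v/2)
s=lambda u,v:(60+u/2,120+v/2)
ang=lambda a,b:np.round(np.degrees(np.arctan2(*(b-a)[[1,0]])),1)
B=[atz(T,c(*p),14)[:2] for p in((92,143),(189,148),(181,258),(81,251))]
print("hook base",np.round(B).tolist(),np.round(np.mean(B,0)),[ang(B[i],B[(i+1)%4]) for i in range(4)])
P=[atz(T,c(*p),12)[:2] for p in((537,168),(647,159),(659,246),(549,257))]
print("panel",np.round(np.mean(P,0)))
H=[atz(T,c(*p),134)[:2] for p in((327,169),(446,173),(443,222),(325,217))]
print("hoodtop",np.round(H).tolist(),np.round(np.mean(H,0)),[ang(H[i],H[(i+1)%4]) for i in range(4)])
for n,a,b in(("grip",(387,181),(369,195)),("prongtipL",(70,208),(614,288)),("prongtipR",(121,212),(660,316)),("cornerL",(79,119),(560,357)),("cornerR",(130,122),(607,388))):
    x,e=tri([ray(T,c(*a)),ray(S,s(*b))]);print(n,np.round(x),np.round(e,1))
E
python3 b.py
```

```text
hook base [[631.0, 392.0], [628.0, 253.0], [469.0, 255.0], [475.0, 395.0]] [551. 324.] [np.float64(-91.2), np.float64(179.4), np.float64(87.7), np.float64(-1.2)]
panel [ 561. -330.]
hoodtop [[572.0, 52.0], [572.0, -103.0], [507.0, -100.0], [509.0, 52.0]] [540. -25.] [np.float64(-90.1), np.float64(177.5), np.float64(89.3), np.float64(-0.3)]
grip [544. -25. 191.] [0. 0.]
prongtipL [496. 323. 249.] [23.5 23.5]
prongtipR [485. 327. 187.] [28.7 28.7]
cornerL [604. 321. 250.] [23.5 23.5]
cornerR [600. 324. 187.] [29.1 29.1]
```

```bash
python3 -m pendant '[[[-5,0,0,0,0,0],[-10,-2.2,2.6,0.1,0,0],[-10,-44.7,52.3,1.241,0,0],[-10,-44.7,52.3,1.241,0,0],[-10,-44.7,52.3,1.241,0,0],[-10,-44.7,52.3,1.241,0,0],[-10,-44.7,52.3,1.241,0,0],[-10,-44.7,52.3,1.241,0,0]]]'
```

```text
clock: 2.3
eef_pos: [361.9, 283.5, 326.9]
ee_rot: [[0.001, 0.972, 0.233], [0.001, 0.233, -0.972], [-1.0, 0.001, -0.0]]
wrist_force: [0.6, -0.0, -0.5]
gripper_width: 85.4
```

```bash
sed -i 's/^E$//' b.py
cat > d.py <<'E'
# usage: python3 d.py x y z yawdeg : shift/turn in the tool frame to a world tool-down pose (jaw axis at yaw)
import sys
from h import *
from scipy.spatial.transform import Rotation as R
s=telemetry.observe();Rt=np.array(s["ee_rot"]);p=np.array(s["eef_pos"])
x,y,z,w=map(float,sys.argv[1:5]);w=np.radians(w)
Y=np.array([np.cos(w),np.sin(w),0]);X=np.array([0,0,-1.]);G=np.c_[X,Y,np.cross(X,Y)]
print("t",s["clock"],"p",np.round(p,1),"w",round(s["gripper_width"],1),"F",np.round(s["wrist_force"],1),"shift cm",np.round(Rt.T@([x,y,z]-p)/10,2),"turn",np.round(R.from_matrix(Rt.T@G).as_rotvec(),3))
E
python3 d.py 544 -25 331 0
```

```text
t 2.3 p [361.9 283.5 326.9] w 85.4 F [ 0.6 -0.  -0.5] shift cm [-0.42 10.51 34.24] turn [ 0.235 -0.    -0.001]
```

```bash
python3 -m pendant '[[[-0.4,10.5,34.2,0.235,0,0],[-0.4,10.5,34.2,0.235,0,0],[-0.4,10.5,34.2,0.235,0,0],[-0.4,10.5,34.2,0.235,0,0],[-0.4,10.5,34.2,0.235,0,0],[-0.4,10.5,34.2,0.235,0,0],[-0.4,10.5,34.2,0.235,0,0],[-0.4,10.5,34.2,0.235,0,0]]]'
cat > w.py <<'E'
import sys
from h import *
s=telemetry.observe();f=optics.grab_frame("wrist");save(f,sys.argv[1])
print(np.round(s["eef_pos"],1))
for a in sys.argv[2:]:
    l,z=a.split(":")
    for m in spotter.mark_of(f,l)[:3]: print(l,np.round(m["uv"],1),round(m["p"],2),np.round(atz(f,m["uv"],float(z),s),1))
E
python3 w.py w1.png hood_grip:190 tube_orange_cap:113
```

```text
clock: 3.1
eef_pos: [546.9, -26.2, 329.9]
ee_rot: [[0.0, 1.0, 0.001], [-0.002, 0.001, -1.0], [-1.0, 0.0, 0.002]]
wrist_force: [0.5, 0.7, 0.1]
gripper_width: 85.3
[546.9 -26.2 329.9]
hood_grip [279.9 195.8] 0.76 [542.9 -25.1 190. ]
```

View pics/w1.png

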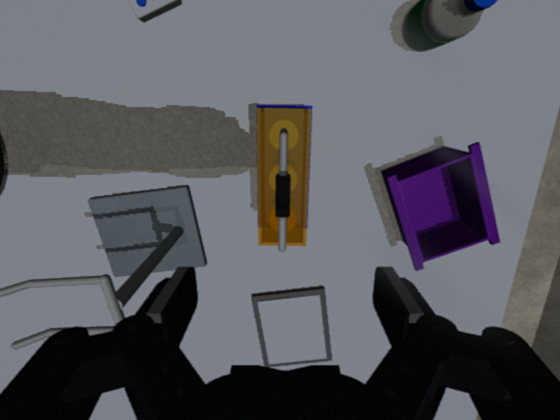

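The wrist view shows the black grip block at about (283,195), and the bar is nearly vertical in the image with a yaw of about -1°. That agrees with the earlier (544, -25).

```bash
python3 d.py 544 -25 172 -1; python3 -m pendant '[[[4,-0.3,-0.1,0.017,0,0],[8,-0.3,-0.1,0.017,0,0],[12,-0.3,-0.1,0.017,0,0],[14,-0.3,-0.1,0.017,0,0],[15.8,-0.3,-0.1,0.017,0,0],[15.8,-0.3,-0.1,0.017,0,0]]]' && python3 -m pendant '[[[0,0,0,0,0,0],[0,0,0,0,0,0],[0,0,0,0,0,0],[0,0,0,0,0,0],[0,0,0,0,0,0],[0,0,0,0,0,0],[0,0,0,0,0,0],[0,0,0,0,0,0]]]' -1
```

```text
t 3.25 p [544.6 -21.9 330.2] w 85.3 F [ 0.1  0.2 -0.5] shift cm [15.82 -0.05  0.32] turn [ 0.022 -0.001  0.001]
clock: 3.85
eef_pos: [539.2, -18.9, 170.4]
ee_rot: [[-0.005, 1.0, -0.008], [0.001, -0.008, -1.0], [-1.0, -0.005, -0.001]]
wrist_force: [-0.7, 1.0, -0.5]
gripper_width: 85.3
clock: 4.65
eef_pos: [542.6, -20.9, 173.1]
ee_rot: [[0.001, 1.0, -0.011], [0.0, -0.011, -1.0], [-1.0, 0.001, -0.0]]
wrist_force: [0.8, 0.0, 4.9]
gripper_width: 12.9
```

```bash
python3 -m pendant '[[[-2,0,0,0,0,0],[-4,0,0,0,0,0],[-7,0,0,0,0,0],[-10,0,0,0,0,0],[-13,0,0,0,0,0],[-16,0,0,0,0,0],[-16,-2,-2,0,0,0],[-16,-4,-6,0,0,0]]]' && python3 -m pendant '[[[0,-2,-4,0,0,0],[0,-5,-8,0,0,0],[0,-8,-12,0,0,0],[0,-10,-16,0,0,0],[0,-10,-16,0,0,0],[0,-10,-16,0,0,0]]]'; python3 w.py w2.png hook:0 hook_rest:208 hood_grip:349
cat > b2.py <<'E'
from h import *
T=optics.grab_frame("top");S=optics.grab_frame("scene")
c=lambda u,v:(100+u/2,80+v/2)
s=lambda u,v:(60+u/2,120+v/2)
for n,a,b in(("tip+y",(70,208),(660,316)),("tip-y",(121,212),(614,288)),("corner+y",(79,119),(607,388)),("corner-y",(130,122),(560,357))):
    x,e=tri([ray(T,c(*a)),ray(S,s(*b))]);print(n,np.round(x),np.round(e,1))
E
python3 b2.py
```

```text
clock: 5.45
eef_pos: [502.4, 38.4, 332.6]
ee_rot: [[-0.0, 1.0, -0.015], [-0.001, -0.015, -1.0], [-1.0, -0.0, 0.001]]
wrist_force: [0.7, 1.7, -2.0]
gripper_width: 12.8
clock: 6.05
eef_pos: [403.4, 201.1, 331.9]
ee_rot: [[-0.001, 1.0, -0.008], [-0.001, -0.008, -1.0], [-1.0, -0.001, 0.001]]
wrist_force: [1.3, -0.5, -2.5]
gripper_width: 13.0
[403.4 201.1 331.9]
hook [107.5 105.3] 0.86 [144.6 287.2   0. ]
hook [364.6  74.7] 0.72 [518.3 325.9   0. ]
hook_rest [426.7  47.7] 0.91 [515.4 326.  208. ]
hood_grip [283.3 295.7] 0.66 [403.2 197.6 349. ]
tip+y [492. 355. 217.] [1.6 1.6]
tip-y [489. 295. 214.] [2. 2.]
corner+y [603. 353. 217.] [1.4 1.4]
corner-y [601. 293. 214.] [2.6 2.6]
```

View pics/w2.png

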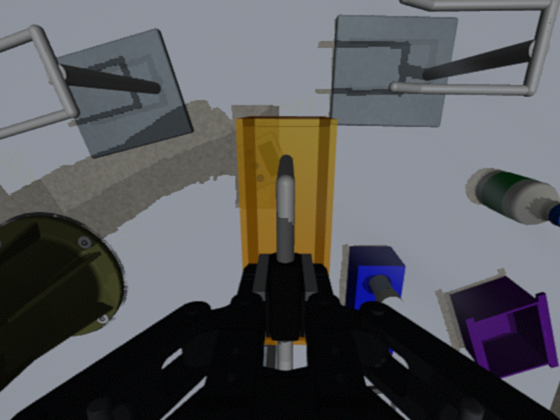

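The wrist view shows the target hook at upper right, with its -y prong tip at about (395,88). All estimates put hook_rest at about (516, 325.5) with a yaw near -1°. I move in front of the tips and check again.

```bash
python3 -m pendant '[[[0,0.5,-4,0,0,0],[0,1,-8,0,0,0],[0,1.7,-11,0,0,0],[0,1.7,-12.8,0,0,0],[0,1.7,-12.8,0,0,0],[0,1.7,-12.8,0,0,0]]]'; python3 w.py w3.png hook:0 hook_rest:208 hood_grip:349;python3 d.py 420 329 222 -1
```

```text
clock: 6.95
eef_pos: [422.7, 327.7, 332.3]
ee_rot: [[-0.001, 1.0, -0.011], [-0.001, -0.011, -1.0], [-1.0, -0.001, 0.001]]
wrist_force: [1.0, -0.1, -1.2]
gripper_width: 12.6
[422.7 327.7 332.3]
hook [344.8 163.8] 0.56 [516.5 324.8   0. ]
hook_rest [388.  202.7] 0.83 [517.1 325.8 208. ]
hood_grip [283.2 296.7] 0.89 [422.4 323.3 349. ]
t 7.15 p [422.8 327.4 332.9] w 12.8 F [ 0.4 -0.1 -1.9] shift cm [11.09 -0.28 -0.16] turn [ 0.005  0.    -0.   ]
```

View pics/w3.png

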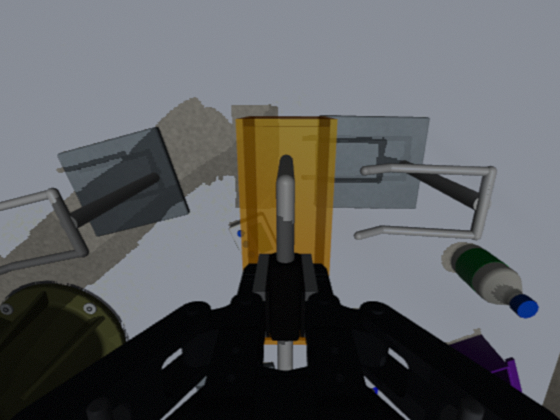

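```bash
cat > c.py <<'E'
from h import *
s=telemetry.observe();f=optics.grab_frame("wrist")
for u in((366,170),(358,235),(492,171),(482,233)): print(np.round(atz(f,u,215,s),1))
for u in((285,180),(286,360)): print("bar",np.round(atz(f,u,350,s),1))
E
python3 c.py; python3 -m pendant '[[[3,-0.2,-0.1,0.005,0,0],[6,-0.2,-0.1,0.005,0,0],[9,-0.2,-0.1,0.005,0,0],[11,-0.2,-0.1,0.005,0,0],[11,-0.2,-0.1,0.005,0,0],[11,-0.2,-0.1,0.005,0,0]]]'; python3 d.py 516 330 222 -1
```

```text
[493.5 357.1 215. ]
[490.5 296.7 215. ]
[601.9 355.  215. ]
[604.2 297.4 215. ]
bar [424. 380. 350.]
bar [423.4 285.5 350. ]
clock: 7.8
eef_pos: [420.8, 329.1, 223.2]
ee_rot: [[0.0, 1.0, -0.016], [-0.0, -0.016, -1.0], [-1.0, 0.0, 0.0]]
wrist_force: [0.8, 0.7, -1.4]
gripper_width: 12.9
t 7.8 p [420.8 329.1 223.2] w 12.9 F [ 0.8  0.7 -1.4] shift cm [ 0.12  9.52 -0.24] turn [ 0.001  0.    -0.   ]
```

```bash
python3 -m pendant '[[[0,2,-0.1,0,0,0],[0,4,-0.1,0,0,0],[0,6,-0.1,0,0,0],[0,8,-0.1,0,0,0],[0,9.6,-0.2,0,0,0],[0,9.6,-0.2,0,0,0],[0,9.6,-0.2,0,0,0]]]' && python3 -m pendant '[[[1,0,0,0,0,0],[2,0,0,0,0,0],[2.6,0,0,0,0,0],[2.9,0,0,0,0,0],[2.9,0,0,0,0,0],[2.9,0,0,0,0,0]]]'; python3 w.py w4.png hook_rest:208 hood_grip:210
```

```text
clock: 8.5
eef_pos: [517.3, 330.1, 223.8]
ee_rot: [[0.001, 1.0, -0.017], [0.001, -0.017, -1.0], [-1.0, 0.001, -0.001]]
wrist_force: [-1.3, -0.6, -2.2]
gripper_width: 13.1
clock: 9.1
eef_pos: [516.7, 330.0, 193.6]
ee_rot: [[0.0, 1.0, -0.016], [-0.0, -0.016, -1.0], [-1.0, 0.0, 0.0]]
wrist_force: [0.4, 0.7, -1.7]
gripper_width: 12.3
[516.7 330.  193.6]
hood_grip [281.9 295.6] 0.67 [515.8 326.  210. ]
```

View pics/w4.png

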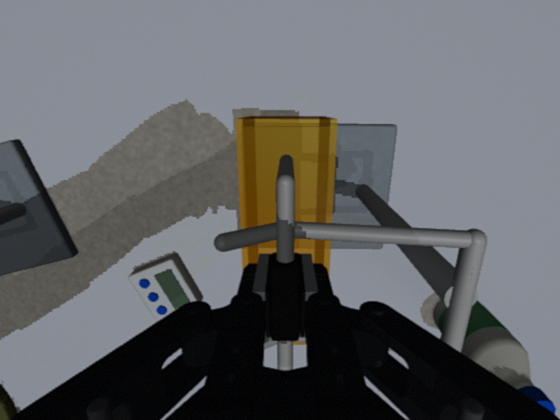

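The bar now lies across the +y prong at about (287,232), between the upright and the grip block. I lower it onto the prongs.

```bash
python3 -m pendant '[[[0.2,0,0,0,0,0],[0.4,0,0,0,0,0],[0.4,0,0,0,0,0],[0.4,0,0,0,0,0]]]'; python3 d.py 516.7 330 188 -1
```

```text
clock: 9.65
eef_pos: [517.6, 330.3, 190.8]
ee_rot: [[0.002, 1.0, -0.016], [0.001, -0.016, -1.0], [-1.0, 0.002, -0.001]]
wrist_force: [0.0, -1.7, 6.0]
gripper_width: 12.7
t 9.65 p [517.6 330.3 190.8] w 12.7 F [ 0.  -1.7  6. ] shift cm [ 0.28 -0.09  0.03] turn [ 0.001 -0.001 -0.002]
```

Force Fz rose to +6 N, so the bar is resting on the prongs. I open and then withdraw straight up.

```bash
python3 -m pendant '[[[0,0,0,0,0,0],[0,0,0,0,0,0],[0,0,0,0,0,0],[0,0,0,0,0,0],[0,0,0,0,0,0],[0,0,0,0,0,0]]]' 1 && python3 -m pendant '[[[-1,0,0,0,0,0],[-3,0,0,0,0,0],[-6,0,0,0,0,0],[-10,0,0,0,0,0],[-14,0,0,0,0,0],[-14,0,0,0,0,0]]]'; python3 w.py w5.png hook_rest:208 hood_grip:208
python3 - <<'E'
from h import *
T=optics.grab_frame("top");S=optics.grab_frame("scene")
for l in("hood_grip","tube_orange_cap"):
    a=spotter.mark_of(T,l);b=spotter.mark_of(S,l)
    print(l,[(np.round(m["uv"]),m["p"]) for m in a[:2]],[(np.round(m["uv"]),m["p"]) for m in b[:2]], tri([ray(T,a[0]["uv"]),ray(S,b[0]["uv"])]) if a and b else "")
    if l!="hood_grip":
        print([np.round(atz(F,m["uv"],113)) for F,M in((T,a),(S,b)) for m in M[:2]])
i=np.hstack([T["image"][60:360,100:480],S["image"][110:410,60:480]]);cv2.imwrite("pics/ts.png",cv2.cvtColor(i,cv2.COLOR_RGB2BGR))
E
```

```text
clock: 10.25
eef_pos: [516.7, 330.0, 189.4]
ee_rot: [[-0.0, 1.0, -0.016], [-0.0, -0.016, -1.0], [-1.0, -0.0, 0.0]]
wrist_force: [-0.3, -0.2, -0.5]
gripper_width: 85.5
clock: 10.85
eef_pos: [518.9, 331.3, 336.8]
ee_rot: [[0.009, 1.0, -0.016], [0.006, -0.016, -1.0], [-1.0, 0.009, -0.006]]
wrist_force: [0.7, 0.0, 0.3]
gripper_width: 85.3
[518.9 331.3 336.8]
hook_rest [278.5 204.4] 0.15 [514.8 328.3 208. ]
hood_grip [280.7 207.4] 0.68 [516.7 325.3 208. ]
hood_grip [282.3 178.4] 0.6 [518.7 352.8 208. ]
hood_grip [(array([149., 170.]), 0.8)] [(array([370., 282.]), 0.77)] (array([527.09793472, 325.07734938, 216.55922803]), [np.float64(2.183387653866063), np.float64(2.183387653865846)])
tube_orange_cap [(array([314., 176.]), 0.67)] [(array([230., 224.]), 0.75), (array([170., 207.]), 0.43)] (array([547.68994945, -79.99855891, 121.51940084]), [np.float64(0.24970288190931444), np.float64(0.2497028819091659)])
[array([550., -81., 113.]), array([543., -85., 113.]), array([ 602., -259.,  113.])]
```

View pics/ts.png

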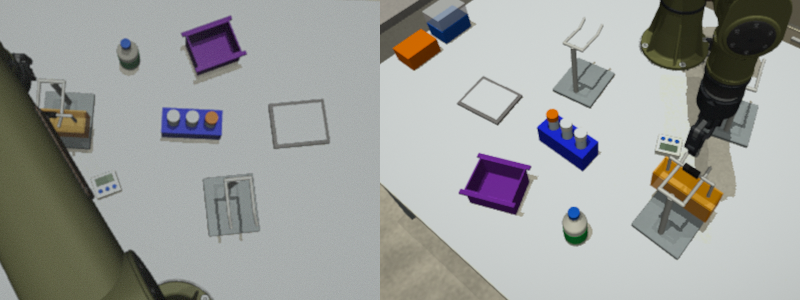

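The hood hangs on both prongs and is released. The orange cap is in the -y well at about (546,-80), and all the other objects are where they were. I move above the tube.

```bash
python3 -m pendant '[[[0,0,4,0,0,0],[0,0,9,0,0,0],[0,0.5,14,0,0,0],[0,1,19,0,0,0],[0,1.5,24,0,0,0],[0,2,29,0,0,0],[0,2,34,0,0,0],[0,2,37,0,0,0]]]' && python3 -m pendant '[[[2,0,2,0,0,0],[6,0.1,4,0,0,0],[8,0.1,4,0,0,0],[8,0.1,4,0,0,0],[8,0.1,4,0,0,0]]]'; python3 w.py w6.png tube_orange_cap:123 rack:0 tube_white1:8; python3 d.py 546 -78 92 -1
```

```text
clock: 12.1
eef_pos: [530.2, -43.4, 329.2]
ee_rot: [[-0.001, 1.0, -0.018], [-0.001, -0.018, -1.0], [-1.0, -0.001, 0.001]]
wrist_force: [0.9, 0.3, 0.1]
gripper_width: 85.3
clock: 12.6
eef_pos: [531.0, -80.2, 249.8]
ee_rot: [[-0.001, 1.0, -0.016], [0.0, -0.016, -1.0], [-1.0, -0.001, -0.0]]
wrist_force: [-0.4, -0.2, 0.6]
gripper_width: 85.3
[531.  -80.2 249.8]
tube_orange_cap [297.9 192. ] 0.76 [543.6 -71.7 123. ]
tube_orange_cap [307.3 334.1] 0.36 [ 553.4 -228.7  123. ]
rack [294.9 129.1] 0.92 [544.9 -24.2   0. ]
tube_white1 [295.6 127.8] 0.95 [545.5 -22.2   8. ]
tube_white1 [297.   85.8] 0.82 [547.3  25.2   8. ]
tube_white1 [467.1 167.7] 0.27 [761.9 -74.2   8. ]
t 12.8 p [532.2 -80.  251.1] w 85.7 F [-0.  -0.3  0.4] shift cm [15.91  1.34 -0.22] turn [ 0.002  0.    -0.002]
```

View pics/w6.png

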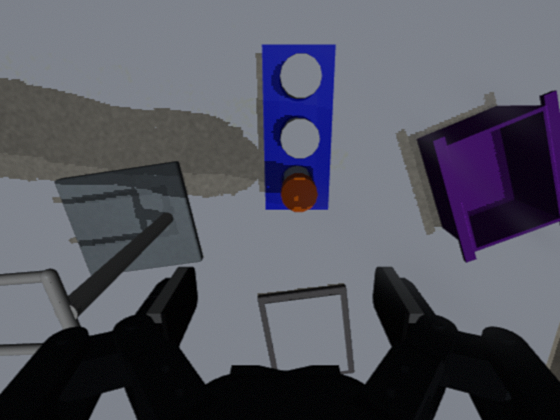

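The cap top is at about (299,193), which gives (544.5,-74). This agrees with the rack centre minus 50 mm.

```bash
python3 -m pendant '[[[2,1.3,-0.6,0,0,0],[6,1.3,-0.6,0,0,0],[10,1.3,-0.6,0,0,0],[13,1.3,-0.6,0,0,0],[15,1.3,-0.6,0,0,0],[15.9,1.3,-0.6,0,0,0],[15.9,1.3,-0.6,0,0,0]]]' && python3 -m pendant '[[[0,0,0,0,0,0],[0,0,0,0,0,0],[0,0,0,0,0,0],[0,0,0,0,0,0],[0,0,0,0,0,0],[0,0,0,0,0,0],[0,0,0,0,0,0]]]' -1
```

```text
clock: 13.5
eef_pos: [544.1, -74.2, 90.2]
ee_rot: [[-0.001, 1.0, -0.016], [0.0, -0.016, -1.0], [-1.0, -0.001, -0.0]]
wrist_force: [-0.5, 0.1, -0.3]
gripper_width: 85.8
clock: 14.2
eef_pos: [545.0, -74.7, 91.7]
ee_rot: [[0.002, 1.0, -0.016], [-0.0, -0.016, -1.0], [-1.0, 0.002, 0.0]]
wrist_force: [-0.6, -0.0, 5.2]
gripper_width: 31.2
```

```bash
python3 -m pendant '[[[-2,0,0,0,0,0],[-5,0,0,0,0,0],[-8,0,0,0,0,0],[-11,0,0,0,0,0],[-14,0,0,0,0,0],[-16,0,0,0,0,0],[-16,0,0,0,0,0],[-16,0,0,0,0,0]]]' && python3 -m pendant '[[[0,0.2,3,0,0,0],[0,0.5,6,0,-0.1,0],[0,0.8,9,0,-0.2,0],[0,1.1,12,0,-0.3,0],[0.3,1.4,15,0,-0.4,0],[0.6,1.7,18,0,-0.5,0],[0.9,2,21,0,-0.6,0],[1.2,2,23.7,0,-0.7,0]]]'; python3 -m pendant '[[[0,0,0,0,-0.1,0],[0,0,0,0,-0.1,0],[0,0,0,0,-0.1,0],[0,0,0,0,-0.1,0]]]'
python3 - <<'E'
from h import *
s=telemetry.observe();R=np.array(s["ee_rot"]);m=s["eef_pos"]+R[:,0]*25.5
print(s["clock"],"mid",np.round(m),"foot",np.round(s["eef_pos"]+R[:,0]*83),"tilt",np.arccos(-R[2,0]),s["wrist_force"],s["gripper_width"],np.round(s["joint_positions"],2))
T=optics.grab_frame("top");S=optics.grab_frame("scene")
print("panel",[np.round(atz(F,x["uv"],12)) for F in(T,S) for x in spotter.mark_of(F,"panel_top")[:1]])
r=[(F,x["uv"]) for F in(T,S) for x in spotter.mark_of(F,"tube_orange_mid")[:1]]
if len(r)==2: print("mid net",tri([ray(*q) for q in r]))
i=np.hstack([T["image"][60:360,100:480],S["image"][110:410,60:480]]);cv2.imwrite("pics/ts2.png",cv2.cvtColor(i,cv2.COLOR_RGB2BGR))
E
```

```text
clock: 15.0
eef_pos: [544.4, -74.5, 250.5]
ee_rot: [[0.001, 1.0, -0.016], [-0.0, -0.016, -1.0], [-1.0, 0.001, 0.0]]
wrist_force: [-1.0, 0.5, 0.0]
gripper_width: 31.2
clock: 15.8
eef_pos: [559.9, -312.7, 236.9]
ee_rot: [[-0.012, 1.0, -0.011], [-0.647, -0.016, -0.763], [-0.763, -0.002, 0.647]]
wrist_force: [0.3, -0.2, -1.6]
gripper_width: 31.5
clock: 16.2
eef_pos: [560.8, -311.9, 238.8]
ee_rot: [[-0.011, 1.0, -0.012], [-0.716, -0.016, -0.698], [-0.698, 0.001, 0.716]]
wrist_force: [0.0, -0.4, 0.6]
gripper_width: 31.1
16.2 mid [ 561. -330.  221.] foot [ 560. -371.  181.] tilt 0.7985899739556261 [ 0.02683336 -0.41779895  0.62336401] 31.140078184608118 [-0.13  0.28 -0.31  0.86 -0.79  1.41]
panel [array([ 561., -342.,   12.]), array([ 553., -337.,   12.])]
mid net (array([ 565.35240168, -322.74415485,  234.32858955]), [np.float64(11.647320044090318), np.float64(11.647320044090252)])
```

View pics/ts2.png

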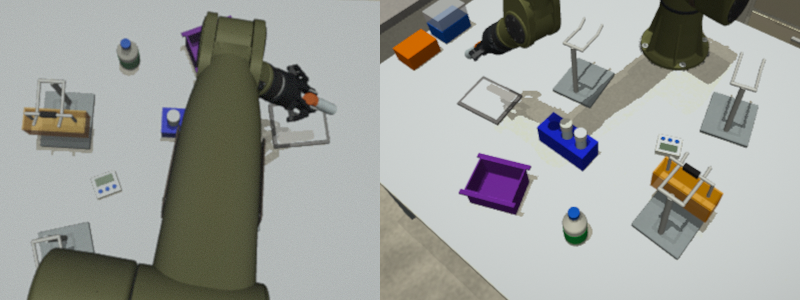

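The tube is held slanted, in line with the fingers and over the panel. The hood is hanging, and the whites are still in the rack. I let it settle and hand in.

```bash
python3 -m pendant '[[[0,0,0,0,0,0],[0,0,0,0,0,0],[0,0,0,0,0,0],[0,0,0,0,0,0],[0,0,0,0,0,0],[0,0,0,0,0,0]]]'; python3 -c "
from bench import workorder;print(workorder.hand_in())"
```

```text
clock: 17.1
eef_pos: [560.5, -311.8, 238.5]
ee_rot: [[-0.011, 1.0, -0.011], [-0.717, -0.016, -0.697], [-0.697, -0.0, 0.717]]
wrist_force: [0.6, 0.1, -0.7]
gripper_width: 31.3
the job is handed in; nothing more can be done
None
```

I hung the amber hood by its bar on both prongs of the farthest hook stand and let it go. I then drew the orange-capped tube and handed in at 17.1 s, still holding it over the light panel.

**Hood:** it hangs in the prong valley with the gripper clear. The wrist view put its grip about 2 mm from the hook rest point. The coarser top and scene cameras put it about 10 to 15 mm off. Both are within the 30 mm limit.

**Tube:** these figures are worked out from the arm pose, taking the tube to sit straight in the grip, as the top picture shows:

| Check | Value | Limit |
|---|---|---|
| Tilt from vertical | 0.80 rad | 0.5 to 1.1 rad |
| Middle position (x, y) | (561, -330) mm | within 60 mm of panel centre |
| Foot height above bench | about 180 mm | over 90 mm |
| Gripper opening on cap | 31 mm | not judged |

**Rest of the bench:** in the last pictures the tub (partly hidden by the arm), bottle and timer look unmoved. Both white-capped tubes are visible in the rack in the scene view.

**Disagreements:** estimates of the panel centre differed by about 12 mm. The network's estimate of the tube middle was about 15 mm from mine, and its two camera rays missed each other by about 12 mm, because the arm hid part of the view. These are inside the 60 mm limit. No check failed.

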